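# Reset the stroke stop behind its pop-open cover

### The arm

A 7-joint arm with a two-finger parallel gripper is mounted at the origin on a cart in front of the work surface, level with it; the furniture and walls round the work are solid. World frame = base frame: x ahead of the robot, y to its left, z up, the work surface at z = 0. Lengths are in mm, angles in rad, forces in N, time in s.
With the tool pointing down it reaches from about 400 to 875 mm from the base axis. Payload 6.5 kg.
Tool frame: the origin (TCP) lies on the front face of the gripper's body, between the roots of the fingers; the fingertips stand 73 mm ahead of it and the grasp point (between the pads) lies 54 mm ahead of it; z points along the fingers, y is the line along which they close (so a half turn about z gives the same grasp; the last joint's range is limited). The gripper opens to 85 mm and grips with 20 to 120 N. Pads are 22 mm wide; open, the fingers measure 114 mm over their backs; the gripper's body (76 mm by 85 mm) begins 54 mm behind the grasp point. The pads swing forward as they close: fully open they stand 13 mm farther back than shut.
Start: joints at [1.113, 0.536, -0.004, 1.538, 0.003, 1.067, -0.071], TCP at [248.201, -600.738, 303.89] pointing down, gripper open.
Joint ranges: [-2.7, 2.7], [-0.37, 2.16], [-1.27, 1.26], [0.24, 2.4], [-1.31, 4.45], [0.19, 1.91], [-2.76, 2.76]. Speed limits (rad/s): [2.39, 2.39, 3.14, 3.14, 3.14, 3.14, 3.14].

### API

Orientations are given as [roll, pitch, yaw] about the fixed x, y, z axes, in that order (R = Rz(yaw) Ry(pitch) Rx(roll)).
In Python, from cell import manip gives the robot as it stands. Calls block until the motion is done:
- manip.move_to(position, orientation): joint-space move of the TCP to a pose.
- manip.move_straight(position, rot=None, vel=150, stop_force=None): straight line of the TCP; rot=None keeps the orientation; vel is the mean speed in mm/s. With stop_force (N) it stops when the force on the tool has changed by that much, and returns True; else False.
- manip.move_joints(angles): joint-space move.
- manip.set_gripper(opening): finger opening in mm; the grip force is fixed at half the most; returns when the fingers have stopped.
- manip.dwell(seconds).
- manip.solve_ik(position, orientation): joint angles nearest the present ones, or None.
- manip.get_obs(): the state.
- manip.capture(name): name is "scene" or "side" or "wrist"; returns a dict with "pixels" (420x560x3 uint8, red, green, blue), "fx", "fy", "cx", "cy" (pixels), "world_from_camera" (4x4, takes a point from camera to world coordinates). Camera axes: x right, y up, looking along -z (the intrinsics and any distortion apply to the point x, -y, -z); pixel columns grow to the right and rows downward; lengths in mm; the calibration is good to about 2 mm. A picture is of the moment at which its call begins. There is no depth.
A pose or a line that the arm cannot do raises manip.Unreachable and nothing moves.
- manip.close_job(): hands the job in; it is judged then, once.
The state is a dict: "clock": time; "joints": joint angles; "dq": joint speeds; "tau": joint torques, N m; "eef_pos": TCP position; "ee_rot": TCP orientation; "wrist_force": force on the tool from outside, world axes, zero at the start; "moment": the same for the moment, N m; "opening": finger opening in mm; "grasp_force": force on a finger pad.
Only numpy, scipy, OpenCV 4.12 (cv2) and the standard library are available. Lean on these libraries where they do the work, as an engineer would, in place of code of your own. Each camera call takes 0.05 s, during which the arm holds its last target. There are 200 camera calls.

### The job

Push the free side of the stroke-stop unit's cover in so that its spring catch lets go and the cover pops ajar, then swing the cover wide open, square to the panel. Then hold the thumb button on the stop down and slide the stop along its rail until its mark lines up with the index pointer, and let go of the button there. Leave the cover open and the other things on the bench where they are.

Things in the scene. Friction and masses are not known exactly. Their poses are not given: they have to be found in the camera images.
- stop_unit: grey stroke-stop unit screwed to the bench: box 100 mm deep, 270 mm wide, top at z = 0.150. Origin on the bench under the middle of its front panel; its x points into the box (away from the robot, within 0.25 rad), y to the left along the panel, z up. The panel is the plane x = 0. Under the closed cover the panel carries a rail along y at z = 0.09 with the stop, and above it the index pointer
- cover (a joint): hinge angle of the cover, rad: 0 closed, grows as it opens, ends at 1.9. Held shut by a spring catch that cannot be pulled open. Pressed in at the free side by 5 mm or more (it meets a stop at 8 mm, -0.04 rad; 4 to 10 N until there) the catch lets go; when the press is withdrawn a plunger pops the cover to about 0.32 rad. From there it swings with about 0.5 N and stays where left
- cover_push (a point): where to push: on the cover's outer face, 190 mm from the hinge axis, 30 mm from the free edge, z = 0.096. The cover is a grey tray-shaped lid without handle, 220 mm wide (y), 118 mm high (z 0.022 to 0.140), 50 mm deep with 6 mm walls all round, closed face towards the robot; hinged upright on its left (+y), free on the right
- cover_edge (a point): top corner of the cover's free edge on its open rear side (z = 0.140), 222 mm from the hinge axis. When the cover is ajar, closed fingers can reach from above into the gap between this rear rim and the panel and push the rear rim outwards
- cover_hinge (a point): point of the upright hinge axis at the height of the cover's top (z = 0.140); it lies 5 mm in front of the panel, in the plane of the cover's rear rim when the cover is closed
- stop_slide (a joint): travel of the stop along its rail, m: 0 at the left end of the rail (unit y = +0.055), 0.11 at the right end; grows to the right (-y of the unit). Locked unless its button is held in: a hidden pin then stands between rack teeth of 6 mm pitch (1.6 mm of play; on release the stop may settle up to 2.5 mm to the side). With the button held in it slides with about 1 N
- stop_mark (a point): white mark line in the middle of the stop's top. The stop is a dark steel block 56 mm wide, 44 mm high (z 0.068 to 0.112), its front 25 mm before the panel
- release_button (a joint): press depth of the thumb button in the front of the stop, m: 0 out (stop locked), 0.007 fully in; frees the stop when in by 4 mm or more. Pushed level into the stop, towards the panel; 3.5 N to start, 6.5 N at full depth; springs back out when let go (where a pin lands on a tooth it stays about 3 mm in, which is good enough)
- button_face (a point): centre of the rubber button's front face, 32 mm wide (y), 24 mm high (z 0.076 to 0.100), 36 mm before the panel when out. It moves with the stop; a fingertip pressing it drags the stop along by friction
- index_pointer: small brass pointer, 14 mm wide, on the scale just above the rail, its tip pointing down at the stop; fixed, 50 to 100 mm of stop travel from the rail's left end. Origin at its tip against the panel; axes parallel to the unit's. The stop is in line when stop_mark has the same y as this origin in the unit's frame
- grease_jar: bystander: white jar with black lid, 64 mm wide, 51 mm high; origin under its centre; right of the unit
- wood_block: bystander: wooden block 60 x 120 x 35 mm; origin under its centre; right of the cover's swing
- spanner: bystander: combination spanner 204 mm long, 11 mm high, lying near the bench's front edge on the left; origin under its centre
- plunger_tip (a point): free end of the spring plunger that pops the cover: steel rod of 12 mm diameter low on the panel's right (unit y = -0.105, z = 0.045, its top at z = 0.051); sticks out 5 mm with the cover shut and 77 mm once popped. Stay above it

How it is judged (in metres and radians):
On the way, in this order (a step that is already met when the one before it is completed fails the run):
1. the catch has let go and the cover stands ajar (more than 0.15 rad) (value of joint cover above 0.15 rad), for 0.1 s.
2. the cover is swung wide open (more than 1.3 rad) (value of joint cover above 1.3 rad), for 0.2 s.
3. with the button held in, the stop is brought within 6 mm of the pointer (value of joint release_button above 0.002 m and y of stop_mark in the frame of index_pointer between -0.006 and 0.006 m), for 0.05 s.
At the end, for the whole second after the job is handed in: The cover stands open by more than 1.3 rad, the stop's mark is within 6 mm of the index pointer along the rail, the stop is at rest and its button has been let out (less than 3.6 mm in, too little to free the stop) (value of joint cover above 1.3 rad and y of stop_mark in the frame of index_pointer between -0.006 and 0.006 m and value of joint release_button below 0.0036 m and velocity of joint stop_slide between -0.005 and 0.005 m/s); the robot touches nothing.
It fails at once if the grease jar was shoved more than 30 mm (distance of grease_jar from where it was at the start of the episode above 0.03 m).
It fails at once if the wooden block was shoved more than 30 mm (distance of wood_block from where it was at the start of the episode above 0.03 m).
It fails at once if the spanner was shoved more than 30 mm (distance of spanner from where it was at the start of the episode above 0.03 m).
It also fails if it takes over 61 s, if anything falls off the work surface, if the arm or the gripper's body presses on something with over 40 N, if the wrist force passes 120 N, or if a joint passes its speed limit or range.

## Working session

There is one attempt and no reset: what is moved stays moved. The work goes in short steps, each a Python script; the robot and the scene stay as the last script left them, time stands still between calls to the robot, and variables do not carry over. Pictures are saved under pics/ and viewed, at most 10 in all, crops included, and the job is handed in when it is done.

```bash
ls; mkdir -p pics
python3 - <<'E'
from cell import manip
import cv2,numpy as np
ims=[]
for n in ("scene","side"):
    c=manip.capture(n); cv2.imwrite(f"pics/{n}0.png",c["pixels"][:,:,::-1])
    print(n,c["fx"],c["fy"],c["cx"],c["cy"],[k for k in c]); print(np.round(c["world_from_camera"],3).tolist())
o=manip.get_obs(); print(o["clock"],o["ee_rot"],o["eef_pos"],o["opening"])
E
```

```text
cell.py
pics
scene 436.9444518696556 436.9444518696556 285.8356117029292 211.0635578579412 ['pixels', 'fx', 'fy', 'cx', 'cy', 'world_from_camera']
[[-0.736, 0.365, -0.569, -171.428], [-0.676, -0.419, 0.606, 728.8], [-0.017, 0.831, 0.555, 808.075], [0.0, 0.0, 0.0, 1.0]]
side 534.0420564263482 534.0420564263482 269.7966277609608 206.80837057154181 ['pixels', 'fx', 'fy', 'cx', 'cy', 'world_from_camera']
[[0.132, -0.831, 0.54, 1393.167], [0.991, 0.109, -0.075, -139.332], [0.004, 0.545, 0.838, 1408.195], [0.0, 0.0, 0.0, 1.0]]
0.1 [-3.14004181e+00  1.18111908e-04  3.91842899e-01] [ 248.0241333  -600.33512949  303.09834618] 85.37790554445635
```

View pictures.

View pics/scene0.png

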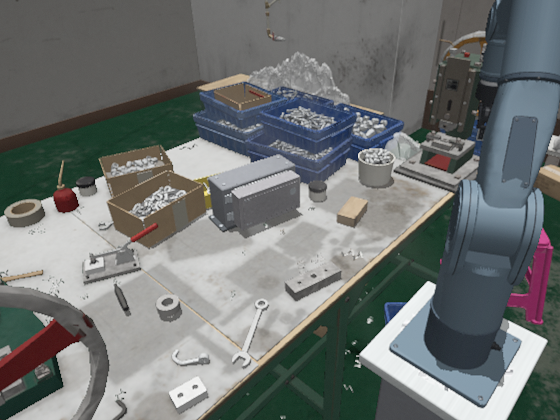

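View pics/side0.png

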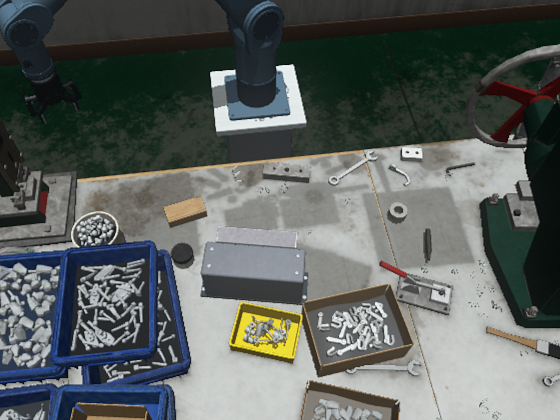

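The unit stands at about (215–300, 155–235) in scene and (200–308, 228–302) in side. The block is at about (352, 211) and (185, 211), the jar at about (317, 190) and (182, 253). I'll enlarge crops to get the corners.

Run:
```python
import cv2,numpy as np
a=cv2.imread("pics/scene0.png")[145:245,195:345]; b=cv2.imread("pics/side0.png")[190:310,160:320]
a=cv2.resize(a,None,fx=5,fy=5,interpolation=cv2.INTER_CUBIC);b=cv2.resize(b,None,fx=5,fy=5,interpolation=cv2.INTER_CUBIC)
for im,(u,v) in((a,(195,145)),(b,(160,190))):
    for k in range(0,im.shape[1],50): cv2.putText(im,str(u+k//5),(k,10),0,.35,(0,0,255),1); cv2.line(im,(k,12),(k,16),(0,0,255),1)
    for k in range(0,im.shape[0],50): cv2.putText(im,str(v+k//5),(0,k+4),0,.35,(0,0,255),1);cv2.line(im,(26,k),(30,k),(0,0,255),1)
cv2.imwrite("pics/a.png",a);cv2.imwrite("pics/b.png",b)
```

```text
(no output)
```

View pics/a.png

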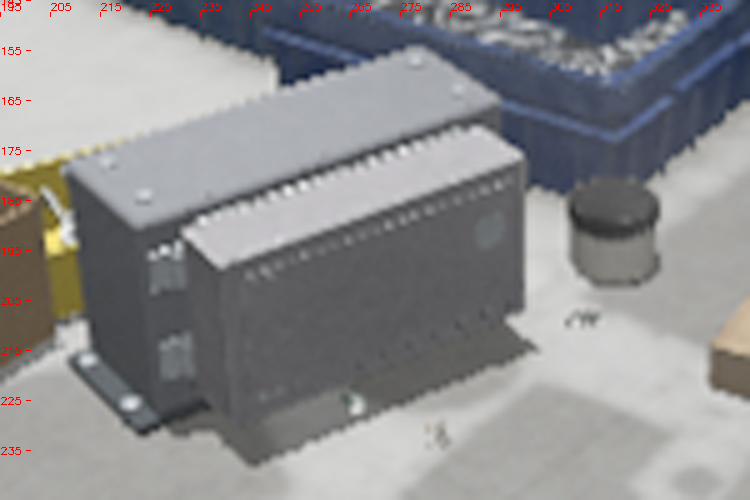

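View pics/b.png

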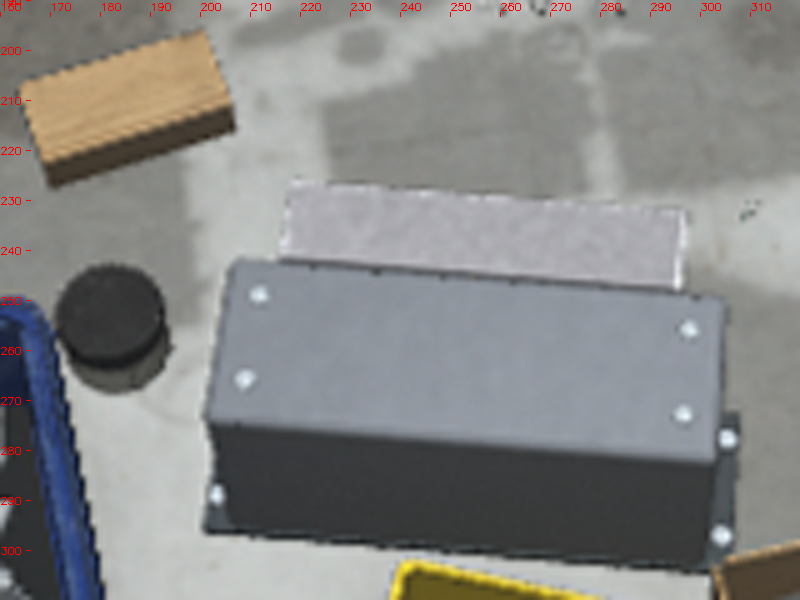

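Scene crop: box top corners at crop px (135,228), (62,170), (425,47), (500,103), and cover front-top corners at (222,268) and (523,158). Side crop: box top at (235,262), (723,298), (205,422), (713,460), and cover front-top at (292,182) and (687,210). The cover is closed, and I'll fit the unit pose to these points.

```bash
cat > h.py <<'E'
import numpy as np,cv2,json,os
from scipy.optimize import least_squares
from cell import manip
def proj(c,P):
    P=np.atleast_2d(P).astype(float); M=np.linalg.inv(np.array(c["world_from_camera"]))
    q=P@M[:3,:3].T+M[:3,3]; z=-q[:,2]
    return np.c_[c["cx"]+c["fx"]*q[:,0]/z, c["cy"]-c["fy"]*q[:,1]/z]
def onplane(c,uv,z):
    T=np.array(c["world_from_camera"]); d=T[:3,:3]@[(uv[0]-c["cx"])/c["fx"],-(uv[1]-c["cy"])/c["fy"],-1]
    return T[:3,3]+d*(z-T[2,3])/d[2]
if os.path.exists("pose.json"):
    X,Y,YAW,YH=json.load(open("pose.json"))
    def W(x,y,z): c,s=np.cos(YAW),np.sin(YAW); return np.array([X+c*x-s*y,Y+s*x+c*y,z])
E
python3 - <<'E'
from h import *
S=manip.capture("scene");D=manip.capture("side")
pa=np.array([(135,228),(62,170),(425,47),(500,103),(222,268),(523,158)]);pb=np.array([(235,262),(723,298),(205,422),(713,460),(292,182),(687,210)])
ua=(pa+.5)/5-.5+[195,145]; ub=(pb+.5)/5-.5+[160,190]
def pts(p):
    x,y,t,h=p
    A=[(0,135,150),(100,135,150),(100,-135,150),(0,-135,150),(-55,h,140),(-55,h-220,140)]
    B=[(0,-135,150),(0,135,150),(100,-135,150),(100,135,150),(-55,h-220,140),(-55,h,140)]
    R=np.array([[np.cos(t),-np.sin(t),0],[np.sin(t),np.cos(t),0],[0,0,1]])
    return [np.array(q)@R.T+[x,y,0] for q in(A,B)]
def f(p):
    a,b=pts(p); return np.r_[proj(S,a)-ua,proj(D,b)-ub].ravel()
g=onplane(D,(202.5,240),150); print(g)
r=least_squares(f,[650,0,0,110],loss="soft_l1",x_scale=[10,10,.1,10]);print(r.x,np.round(f(r.x).reshape(-1,2),1).tolist())
json.dump(r.x.tolist(),open("pose.json","w"))
up=lambda px:(np.array(px)+.5)/5-.5+[160,190]
print("block",[onplane(D,up(q),35)[:2].round() for q in((20,87),(205,30),(233,108),(47,160))]); print("jar",onplane(D,up((110,308)),51)[:2])
E
```

```text
[ 665.07240767 -220.99249981  150.        ]
[ 6.95642971e+02 -8.14674976e+01 -2.14157086e-01  1.10553111e+02] [[-0.2, -0.9], [-0.9, -2.6], [-1.6, -1.4], [0.8, -1.6], [-0.7, -0.8], [0.0, -1.0], [-1.2, -1.7], [1.1, -1.6], [-0.9, -0.2], [1.4, 0.1], [-0.2, -0.5], [0.2, -0.4]]
block [array([ 467., -339.]), array([ 440., -224.]), array([ 499., -211.]), array([ 522., -324.])]
jar [ 636.87462972 -289.3132646 ]
```

```bash
cat >> h.py <<'E'
from scipy.spatial.transform import Rotation as Ro
def rpy(dep,roll=0,yaw=0):
    "tool z along unit x tilted down by dep (rad), extra unit-frame yaw; roll spins about the tool axis"
    a=YAW+yaw; z=np.array([np.cos(a)*np.cos(dep),np.sin(a)*np.cos(dep),-np.sin(dep)]); y=np.array([-np.sin(a),np.cos(a),0])
    return (Ro.from_matrix(np.c_[np.cross(y,z),y,z])*Ro.from_euler("z",roll)).as_euler("xyz"), z
E
python3 - <<'E'
from h import *
for d in (0.2,.5,.8,1.1,1.57):
  for k in (0,np.pi/2,-np.pi/2,np.pi):
    r,z=rpy(d,k); q=[]
    for tip in (W(-55,YH-190,96),W(-36,55,88),W(-36,-40,88),W(-150,YH-190,110)):
        j=manip.solve_ik(tip-73*z,r); q.append(None if j is None else np.round(j,2).tolist())
    print(d,round(k,2),q)
E
```

```text
0.2 0 [[-0.42, 1.26, 0.52, 2.39, 2.85, 1.63, -2.19], [-0.94, 1.37, 0.7, 2.31, 2.57, 1.22, -2.41], [-0.86, 1.61, 0.88, 2.36, 2.7, 1.35, -2.73], None]
0.2 1.57 [[-0.42, 1.26, 0.52, 2.39, 2.85, 1.63, 2.52], [-0.94, 1.37, 0.7, 2.31, 2.57, 1.22, 2.31], [-0.86, 1.61, 0.88, 2.36, 2.7, 1.35, 1.98], None]
0.2 -1.57 [[-0.42, 1.26, 0.52, 2.39, 2.85, 1.63, -0.62], [-0.94, 1.37, 0.7, 2.31, 2.57, 1.22, -0.84], [-0.86, 1.61, 0.88, 2.36, 2.7, 1.35, -1.16], None]
0.2 3.14 [[-0.42, 1.26, 0.52, 2.39, 2.85, 1.63, 0.95], [-0.94, 1.37, 0.7, 2.31, 2.57, 1.22, 0.73], [-0.86, 1.61, 0.88, 2.36, 2.7, 1.35, 0.41], None]
0.5 0 [[1.05, 1.23, -1.09, 2.34, 2.85, 1.2, -0.47], [0.25, 0.89, -0.54, 2.26, 2.63, 1.19, -1.12], [0.94, 1.26, -1.09, 2.29, 2.81, 1.26, -0.48], None]
0.5 1.57 [[1.05, 1.23, -1.09, 2.34, 2.85, 1.2, -2.05], [0.25, 0.89, -0.54, 2.26, 2.63, 1.19, -2.69], [0.94, 1.26, -1.09, 2.29, 2.81, 1.26, -2.05], None]
0.5 -1.57 [[1.05, 1.23, -1.09, 2.34, 2.85, 1.2, 1.1], [0.25, 0.89, -0.54, 2.26, 2.63, 1.19, 0.45], [0.94, 1.26, -1.09, 2.29, 2.81, 1.26, 1.09], None]
0.5 3.14 [[1.05, 1.23, -1.09, 2.34, 2.85, 1.2, 
[... 1404 characters left out ...]
0.74, 1.53, 0.66, 1.0, 0.86], [0.52, 0.82, -0.64, 1.57, 0.56, 0.94, 1.05], [0.62, 0.61, -0.62, 1.87, 0.48, 0.81, 1.1]]
1.57 1.57 [[0.41, 0.71, -0.36, 1.63, 0.31, 0.85, -0.29], [0.27, 0.79, -0.47, 1.54, 0.42, 0.91, -0.56], [0.36, 0.76, -0.39, 1.58, 0.34, 0.87, -0.37], [0.45, 0.56, -0.39, 1.88, 0.3, 0.75, -0.32]]
1.57 -1.57 [[-0.49, 1.0, 1.08, 1.69, -0.99, 1.1, -2.44], [0.59, 1.03, -1.08, 1.52, 0.96, 1.18, 2.26], [-0.53, 1.04, 1.08, 1.64, -1.01, 1.12, -2.51], [-0.59, 0.84, 1.09, 1.94, -0.93, 0.97, -2.4]]
1.57 3.14 [[0.17, 0.68, -0.02, 1.65, 0.02, 0.81, -1.64], [-0.0, 0.74, -0.05, 1.56, 0.05, 0.84, -1.86], [0.12, 0.72, -0.02, 1.6, 0.02, 0.82, -1.69], [0.19, 0.53, -0.06, 1.9, 0.04, 0.71, -1.67]]
```

Run:
```python
from h import *
r,z=rpy(1.25)
F=10.4
tcp=lambda x,y,zt: W(x-F,y,zt)-73*z
manip.set_gripper(0)
manip.move_to(tcp(-140,YH-190,92)+[0,0,100],r)
manip.move_straight(tcp(-140,YH-190,92),vel=200)
manip.move_straight(tcp(-65,YH-190,92),vel=120)
t=manip.move_straight(tcp(-40,YH-190,92),vel=25,stop_force=14)
o=manip.get_obs(); print(t,o["clock"],o["wrist_force"].round(1) if hasattr(o["wrist_force"],"round") else o["wrist_force"], np.array(o["eef_pos"])-tcp(-55,YH-190,92))
manip.move_straight(tcp(-150,YH-190,92),vel=150)
manip.move_straight(tcp(-150,YH-190,92)+[0,0,120],vel=200)
for n in ("scene","side"):
    cv2.imwrite(f"pics/{n}1.png",manip.capture(n)["pixels"][:,:,::-1])
a=cv2.imread("pics/scene1.png")[130:260,180:340]; b=cv2.imread("pics/side1.png")[170:300,180:320]
cv2.imwrite("pics/c.png",np.hstack([cv2.resize(a,(400,325)),cv2.resize(b,(350,325))]))
print(manip.get_obs()["clock"])
```

```text
True 5.1917 [-3.4  1.5  2.5] [ 8.15327209 -3.16468524 -1.58197042]
6.8833
```

View pics/c.png

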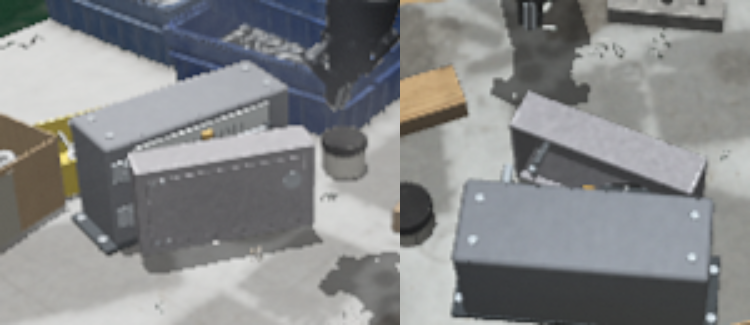

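The cover is ajar at about 0.3 rad, with the gap visible and the brass pointer showing at scene px ≈ (263,183). Next I swing it open.

Run:
```python
from h import *
r,z=rpy(np.pi/2)
def P(th,R,n,zt):
    return W(-5-R*np.sin(th)+n*np.cos(th), YH-R*np.cos(th)-n*np.sin(th), zt)+[0,0,73]
manip.move_to(P(.32,198,32,215),r)
t=manip.move_straight(P(.32,198,32,108),vel=150,stop_force=12)
print("down",t,manip.get_obs()["clock"])
if t: manip.move_straight(P(.32,198,32,215))
else:
    m=0
    for th in np.arange(.34,1.63,.16):
        t=manip.move_straight(P(th,195,14,108),vel=110,stop_force=25)
        o=manip.get_obs(); m=max(m,np.linalg.norm(o["wrist_force"]))
        if t: print("force",th,o["wrist_force"]); break
    print(th,m)
    manip.move_straight(P(th,195,45,108),vel=150); manip.move_straight(P(th,195,45,240),vel=250)
for n in ("scene","side"):
    cv2.imwrite(f"pics/{n}2.png",manip.capture(n)["pixels"][:,:,::-1])
a=cv2.imread("pics/scene2.png")[140:240,185:345]; b=cv2.imread("pics/side2.png")[160:300,160:320]
cv2.imwrite("pics/d.png",np.vstack([cv2.resize(a,(528,330),interpolation=cv2.INTER_CUBIC),cv2.resize(b,(308,270))[:,:,:] if 0 else np.pad(cv2.resize(b,(308,270)),((0,0),(0,220),(0,0)))]))
print(manip.get_obs()["clock"])
```

```text
down False 8.375
1.6199999999999999 1.377978297125769
13.325
```

View pics/d.png

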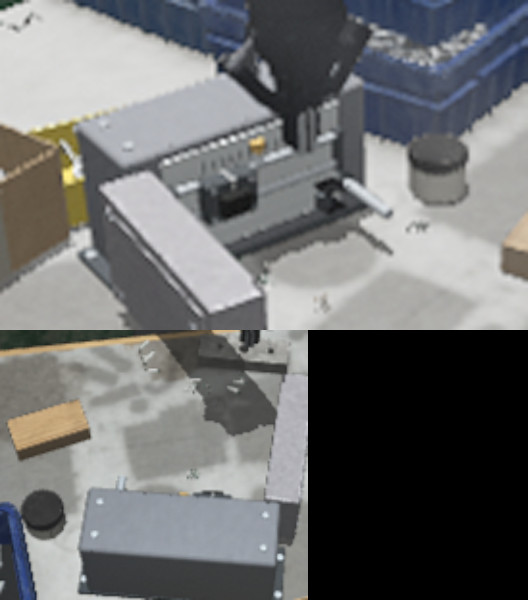

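Cover stands square and open. Stop mark is near d(228,172) and the pointer near d(258,143). I'll take closer views with the wrist camera and a scene crop.

Run:
```python
from h import *
r,z=rpy(1.1)
for dz,dx in((90,-130),(70,-120),(60,-110)):
    p=W(dx-10,-20,88+dz)-73*z
    if manip.solve_ik(p,r) is not None: break
manip.move_to(p,r); print(dz,dx)
S=manip.capture("scene"); w=manip.capture("wrist")
cv2.imwrite("pics/scene3.png",S["pixels"][:,:,::-1]);cv2.imwrite("pics/wrist3.png",w["pixels"][:,:,::-1])
np.savez("w3.npz",**{k:w[k] for k in w})
a=cv2.imread("pics/scene3.png")[165:215,225:305]
a=cv2.resize(a,(480,300),interpolation=cv2.INTER_CUBIC)
w=cv2.imread("pics/wrist3.png")
w=cv2.resize(w,(400,300))
w=np.pad(w,((0,0),(0,80),(0,0)))
im=np.vstack([a,w]);cv2.imwrite("pics/e.png",im)
print(manip.get_obs()["clock"])
```

```text
90 -130
14.15
```

View pics/e.png

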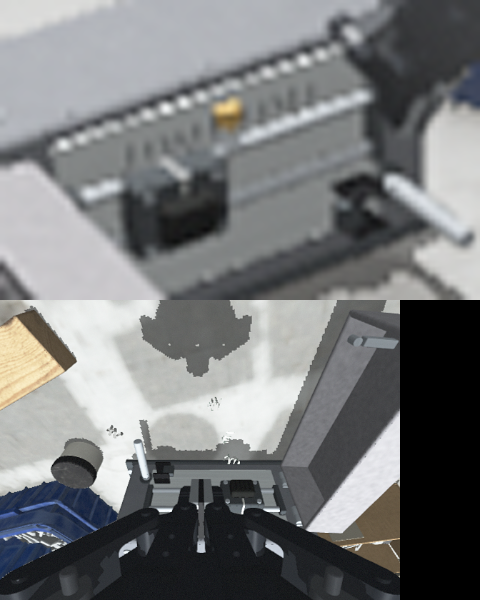

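Run:
```python
from h import *
for d in (1.25,1.35,1.45,1.57):
    r,z=rpy(d,np.pi); p=W(-110,-85,190)-73*z
    j=manip.solve_ik(p,r)
    if j is not None: break
print(d,np.round(j,2))
manip.move_to(p,r)
w=manip.capture("wrist"); cv2.imwrite("pics/wrist4.png",w["pixels"][:,:,::-1]); np.savez("w4.npz",**w)
pts=[W(0,0,112),W(-25,-28,112),W(0,55,112),W(0,-45,112)]
print(proj(w,pts).round().tolist(), np.array(w["world_from_camera"])[:3,3].round(), manip.get_obs()["clock"])
```

```text
1.25 [ 0.02  0.33  0.17  2.03 -0.09  0.46 -1.55]
[[175.0, 115.0], [210.0, 146.0], [105.0, 115.0], [232.0, 115.0]] [ 588. -144.  346.] 16.0
```

View pics/wrist4.png

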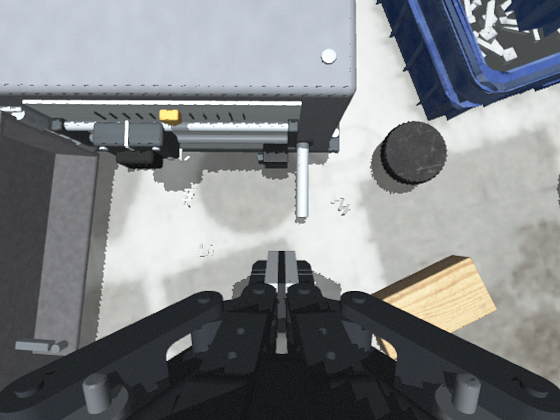

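The wrist view shows the brass pointer at about (169,116), the stop's white mark at about (126,134) and the button at about (138,160). I'll measure these numerically.

```bash
cat >> h.py <<'E'
def unit(P): c,s=np.cos(YAW),np.sin(YAW); d=P[0]-X,P[1]-Y; return np.array([c*d[0]+s*d[1],-s*d[0]+c*d[1],P[2]])
def onpanel(c,uv,x0=0):
    T=np.array(c["world_from_camera"]); d=T[:3,:3]@[(uv[0]-c["cx"])/c["fx"],-(uv[1]-c["cy"])/c["fy"],-1]
    n=np.array([np.cos(YAW),np.sin(YAW),0]); o=W(x0,0,0); return T[:3,3]+d*((o-T[:3,3])@n)/(d@n)
def measure(w):
    p=w["pixels"].astype(int); R,G,B=p[...,0],p[...,1],p[...,2]
    m=(R>150)&(R-B>70); m[150:]=0; m[:,:60]=0; m[:,300:]=0
    v,u=np.nonzero(m); pu=(u.min()+u.max())/2; print("pointer bbox",u.min(),u.max(),v.min(),v.max())
    P=unit(onpanel(w,(u.mean(),v.max()))); Pz=unit(onpanel(w,(pu,v.max()),-3))
    # mark: bright neutral pixels on stop top (z=112), search rows under the pointer base
    g=p.min(2)
    return P,Pz,g
E
python3 - <<'E'
from h import *
w=dict(np.load("w4.npz")); P,Pz,g=measure(w); print(P.round(1),Pz.round(1))
for v in range(116,152,4): print(v,g[v,114:140].tolist())
for v in (122,130,138,146): print(v,unit(onplane(w,(126,v),112)).round(1))
print("right box corner",unit(onplane(w,(353,88),150)).round(1))
print("g row135",g[135,88:170].tolist())
E
```

```text
pointer bbox 159 178 110 119
[ -0.    8.2 103.5] [ -3.    5.  111.5]
116 [32, 54, 86, 99, 100, 100, 100, 104, 103, 105, 96, 63, 34, 29, 53, 86, 100, 101, 103, 101, 102, 102, 102, 96, 59, 36]
120 [99, 103, 103, 103, 100, 101, 100, 101, 103, 102, 98, 147, 208, 182, 113, 101, 103, 101, 102, 103, 105, 99, 102, 103, 102, 102]
124 [103, 105, 107, 102, 102, 102, 102, 105, 102, 100, 119, 237, 255, 255, 185, 93, 100, 102, 103, 100, 104, 102, 103, 104, 100, 103]
128 [107, 110, 108, 111, 108, 109, 107, 108, 109, 108, 121, 236, 255, 255, 175, 94, 109, 109, 106, 109, 108, 110, 108, 107, 110, 108]
132 [110, 110, 111, 110, 110, 108, 110, 109, 107, 105, 140, 246, 255, 255, 139, 105, 110, 110, 114, 112, 112, 113, 112, 114, 113, 115]
136 [104, 104, 103, 107, 108, 108, 109, 109, 105, 102, 192, 255, 255, 255, 134, 107, 112, 111, 109, 110, 108, 107, 108, 111, 110, 109]
140 [109, 110, 108, 108, 109, 110, 109, 110, 111, 101, 194, 255, 255, 255, 69, 113, 110, 114, 113, 112, 111, 114, 114, 112, 116, 110]
144 [92, 91, 95, 92, 95, 91, 93, 94, 91, 83, 228, 255, 255, 255, 80, 88, 95, 95, 91, 95, 94, 94, 96, 98, 95, 94]
148 [35, 38, 33, 32, 40, 36, 41, 38, 34, 35, 37, 28, 37, 77, 99, 106, 107, 85, 60, 50, 36, 39, 32, 35, 35, 41]
122 [ -5.6  38.2 112. ]
130 [-12.  38. 112.]
138 [-18.4  37.9 112. ]
146 [-24.8  37.7 112. ]
right box corner [   3.5 -131.4  150. ]
g row135 [26, 75, 125, 138, 128, 98, 101, 105, 107, 105, 108, 106, 104, 104, 104, 105, 105, 106, 108, 106, 109, 106, 108, 110, 110, 108, 107, 106, 107, 109, 110, 109, 108, 111, 108, 102, 167, 254, 255, 255, 137, 107, 110, 109, 112, 111, 110, 114, 111, 110, 112, 111, 114, 111, 111, 112, 112, 113, 109, 114, 109, 111, 114, 111, 111, 110, 110, 111, 111, 112, 109, 104, 93, 87, 66, 45, 30, 26, 31, 30, 27, 35]
```

```bash
cat >> h.py <<'E'
def markpos(w,z=112):
    "unit y of the white mark (z=112), by bright centroid along rows on the stop's top"
    p=w["pixels"].astype(int).min(2); rows=[]
    for x in (-21,-17,-13):
        best=None
        c0=proj(w,W(x,60,z))[0]; c1=proj(w,W(x,-60,z))[0]; v=int(round((c0[1]+c1[1])/2)); a,b=int(min(c0[0],c1[0])),int(max(c0[0],c1[0]))
        a=max(a,0); l=p[v,a:b].astype(float); m=(l>175)
        lab=cv2.connectedComponentsWithStats(m.astype(np.uint8)[None])[2][1:]
        lab=[q for q in lab if 2<=q[2]<=7]
        rows.append([float(unit(onplane(w,(a+q[0]+(q[2]-1)/2,v),z))[1].round(2)) for q in lab])
    return rows
def pointer(w):
    p=w["pixels"].astype(int); R,B=p[...,0],p[...,2]; m=((R>140)&(R-B>60)).astype(np.uint8)
    c=proj(w,W(-4,0,118))[0]; m[int(c[1])+25:]=0; m[:max(0,int(c[1])-25)]=0
    n,l,st,ce=cv2.connectedComponentsWithStats(m); k=1+np.argmax(st[1:,4]); u,v,wd,h,_=st[k]
    pix=(u+(wd-1)/2,v+h-1); return [int(q) for q in st[k]],[unit(onpanel(w,pix,x)).round(1).tolist() for x in(0,-4)]
E
python3 - <<'E'
from h import *
w=dict(np.load("w4.npz")); print(markpos(w),pointer(w))
r,z=rpy(1.25,np.pi)
manip.move_straight(W(-110,4,190)-73*z,vel=150)
w=manip.capture("wrist"); cv2.imwrite("pics/wrist5.png",w["pixels"][:,:,::-1]); np.savez("w5.npz",**w)
print(unit(np.array(w["world_from_camera"])[:3,3]).round(1),markpos(w),pointer(w),manip.get_obs()["clock"])
E
```

```text
[[38.18], [38.3], [38.02]] ([159, 109, 20, 12, 196], [[-0.0, 8.9, 101.3], [-4.0, 4.8, 112.0]])
[-91.5   3.8 346.1] [[37.94], [37.97], [37.99]] ([279, 110, 20, 11, 212], [[-0.0, -2.3, 101.5], [-4.0, -2.1, 112.2]]) 16.7917
```

Run:
```python
from h import *
r,z=rpy(1.25,np.pi)
tcp=lambda x,y,zt=84: W(x-10.4,y,zt)-73*z
manip.move_straight(tcp(-85,37.9,190),vel=200)
manip.move_straight(tcp(-85,37.9),vel=200)
manip.move_straight(tcp(-42,37.9),vel=120)
t=manip.move_straight(tcp(-22,37.9),vel=20,stop_force=9)
o=manip.get_obs(); e=unit(np.array(o["eef_pos"])+73*z); x=e[0]+10.4; print(t,"contact",e+[10.4,0,0],np.round(o["wrist_force"],1))
w=manip.capture("wrist"); print(markpos(w),pointer(w))
print(manip.move_straight(tcp(x+.5,-2.1),vel=40,stop_force=25))
o=manip.get_obs(); print(unit(np.array(o["eef_pos"])+73*z),np.round(o["wrist_force"],1))
w=manip.capture("wrist"); cv2.imwrite("pics/wrist6.png",w["pixels"][:,:,::-1]); np.savez("w6.npz",**w)
print(markpos(w),pointer(w),manip.get_obs()["clock"])
```

```text
True contact [-28.18677487  37.89950797  82.90592722] [-6.7  1.3  4.3]
[[37.74], [37.74], [37.74]] ([374, 183, 38, 22, 788], [[-0.0, -45.9, 9.2], [-4.0, -28.5, 56.4]])
False
[-39.74333256  -2.50991363  82.82827589] [-5.2  1.7  0.8]
[[-2.67, -31.25], [-2.67], [-2.67]] ([262, 180, 39, 22, 804], [[-0.0, -1.7, 16.4], [-4.0, -1.7, 60.1]]) 20.3333
```

View pics/wrist6.png

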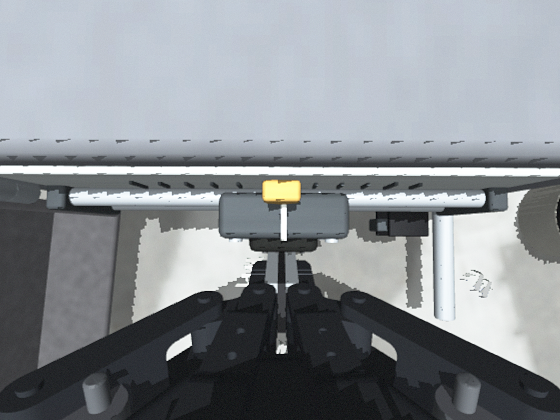

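The mark (≈283,222) sits under the pointer (≈281,190), less than 1 mm off. I'll release and check.

Run:
```python
from h import *
r,z=rpy(1.25,np.pi)
tcp=lambda x,y,zt=84: W(x-10.4,y,zt)-73*z
y=unit(np.array(manip.get_obs()["eef_pos"])+73*z)[1]
manip.move_straight(tcp(-60,y),vel=80); manip.move_straight(tcp(-100,y),vel=150); manip.move_straight(tcp(-100,0,190),vel=200)
manip.dwell(.3)
w=manip.capture("wrist"); cv2.imwrite("pics/wrist7.png",w["pixels"][:,:,::-1])
o=manip.get_obs(); print(markpos(w),pointer(w),o["clock"],np.round(o["wrist_force"],1))
cv2.imwrite("pics/f.png",np.hstack([cv2.resize(w["pixels"][:,:,::-1],(400,300)),cv2.resize(manip.capture("scene")["pixels"][120:270,180:380,::-1],(400,300))]))
```

```text
[[-2.41], [-2.8], [-2.42]] ([275, 107, 19, 11, 203], [[0.0, -1.8, 101.8], [-4.0, -1.6, 112.4]]) 22.3333 [0.  0.2 0.7]
```

View pics/f.png

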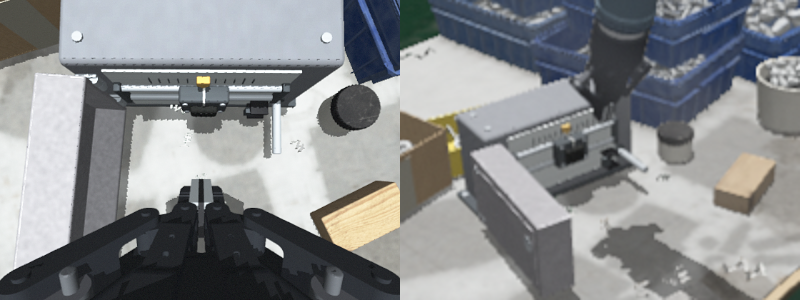

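The stop's mark is in line with the pointer (about 1 mm off), the cover is square, the jar and block have not moved, and the arm is clear. Handing in.

```bash
python3 -c "
from cell import manip
print(manip.close_job())"
```

```text
the job is handed in; nothing more can be done
None
```

I handed the job in at about 22 s on the clock: the cover stands wide open, the stop's mark is about 1 mm from the pointer, the button is released and the arm is clear; no verdict came back.

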